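# Set up the reagent caddy for blood grouping

### The arm

A 7-joint arm with a two-finger parallel gripper is mounted at the origin on a cart in front of the work surface, level with it; the furniture and walls round the work are solid. World frame = base frame: x ahead of the robot, y to its left, z up, the work surface at z = 0. Lengths are in m, angles in degrees, forces in N, time in s.
With the tool pointing down it reaches from about 0.425 to 0.875 m from the base axis. Payload 4.7 kg.
Tool frame: the origin (TCP) lies on the centre line of the jaws, within the pads' length; the fingertips stand 14 mm ahead of it and the grasp point (between the pads) lies 5 mm behind it; z points along the fingers, y is the line along which they close (so a half turn about z gives the same grasp; the last joint's range is limited). The gripper opens to 87 mm and grips with 3 to 60 N. Pads are 19 mm wide; open, the fingers measure 117 mm over their backs; the gripper's body (75 mm by 190 mm) begins 51 mm behind the grasp point.
Start: joints at [68.589, 18.392, -4.016, 83.108, 1.295, 78.541, -3.26], TCP at [0.246, -0.602, 0.237] pointing down, gripper open.
Joint ranges: [-163.93, 163.93], [-17.29, 119.83], [-79.2, 71.16], [3.27, 140.29], [-89.18, 269.18], [5.43, 117.66], [-154.24, 154.24]. Speed limits (degrees/s): [147.25, 147.25, 180, 180, 180, 180, 180].

### API

Orientations are given as [roll, pitch, yaw] about the fixed x, y, z axes, in that order (R = Rz(yaw) Ry(pitch) Rx(roll)).
In Python, from cell import env gives the robot as it stands.
- The arm moves only by the tool jog_arm, never from a script. Its argument "motion" is a list that holds one entry, the list of rows, each a list of 7 numbers: the shift along the tool's x, y, z in units of 0.1 m (1.0 is 0.1 m), then the turn, a rotation vector about the tool's x, y, z in units of 180 degrees (1.0 is 180 degrees), then the closure, from 0 (fully open) to 1 (shut). A call has 1 to 5 rows; each row is the pose to reach, as a shift and turn from the pose commanded when the call began, along the tool's axes at that moment, turning the shorter way round; what a row does not reach only later rows make up. A row lasts 1/10 s, in which the tool goes at most 50 mm and 8.59 degrees, less where a joint would pass 70% of its speed; a pose out of reach is approached as far as the arm can. A call with a number of a shift or a turn outside -1 to 1 is refused whole. A call with a gripper value outside its range is refused whole. The fingers move at their own pace and stop on an object; "grip_force" is the grip in N (left out, the last holds). Time passes only in rows, so rows that repeat a pose let the fingers close. It gives the time, the measured TCP pose, the force, the opening and the grip force at its end, in the units of the state.
- env.get_obs(): the state, without advancing time (a new reading comes with each control period).
- env.read_camera(name): name is "scene" or "top"; returns (picture, depth): 400x640x3 uint8, red, green, blue; 400x640 float32, m along the optical axis (not along the pixel's ray), 0 where there is no reading.
- env.camera_info(name): a dict with "camera_matrix" (3x3 intrinsics, pixels), "k1" (the pictures are not rectified: a ray, as slopes to the right and down, at radius r is drawn at 1 + k1 r^2 times it, then the intrinsics apply), "origin" and "orientation" of the camera in the world. Camera axes: x right, y down, z forward; pixel columns grow to the right and rows downward; lengths in m; the calibration is good to about 2 mm. A picture is of the moment at which its call begins. camera_info takes no time and is no camera call.
- env.sign_off(): hands the job in; it is judged then, once.
The state is a dict: "time_s": time; "qpos": joint angles; "joint_velocities": joint speeds; "effort": joint torques, N m; "tool_pos": TCP position; "tool_rot": TCP orientation; "force": force on the tool from outside, world axes, zero at the start; "wrist_torque": the same for the moment, N m; "grip_width": finger opening in m; "grasp_force": force on a finger pad.
Only numpy, scipy, OpenCV 4.12 (cv2) and the standard library are available. Lean on these libraries where they do the work, as an engineer would, in place of code of your own. Each camera call takes 0.05 s, during which the arm holds its last target. There are 200 camera calls.

### The job

Set up the grey reagent caddy for blood grouping: the red dropper bottle is not used today, so take it out of the caddy and stand it in the white tray. The white saline bottle stays in its compartment, to keep the antisera that are easily mixed up apart: seen from the robot, stand the blue dropper bottle in the compartment directly to its left, the yellow one in the compartment directly to its right, and the black one in the next compartment to the right of the yellow one. Keep every bottle upright, and leave the white bottle, the pot, the teal-capped bottle and the flask where they stand.

Things in the scene. Friction and masses are not known exactly. Their poses are not given: they have to be found in the camera images.
- caddy: slate-grey caddy, fixed, 223 x 47 mm, up to 17 degrees askew: a row of five open square compartments, 41 mm inside, pitch 44 mm; floor 4 mm, dividers 20.5 mm, outer walls 24 mm above the worktop. Origin at the centre of its underside; x to its back (away from the robot), y along the row to the robot's left. Compartment centres, left to right: y = +88, +44, 0, -44, -88 mm, x = 0.
- white_bottle: white saline bottle with white cap standing in the second or third compartment of the caddy from the left; 36 mm across, 66 mm tall, cap 22 mm across; stays where it is. Origin at the centre of its underside.
- red_dropper: dropper bottle, white body, red cap and pointed tip; upright, 68 mm tall: body 25 mm across up to 40 mm, cap 19 mm across from 38 to 52 mm, then a 9 mm nozzle; about 20 g; origin at the centre of its underside, z up. At the start it stands in the caddy, in the second or third compartment from the left, next to the white bottle; its underside is then 4 mm above the worktop.
- blue_dropper: dropper bottle, white body, blue cap and pointed tip; upright, 68 mm tall: body 25 mm across up to 40 mm, cap 19 mm across from 38 to 52 mm, then a 9 mm nozzle; about 20 g; origin at the centre of its underside, z up. At the start on the worktop to the right, in front of a tall analyser whose face overhangs at world x = 0.68 m (y from -0.37 to 0.04): keep the wrist clear of it.
- yellow_dropper: dropper bottle, white body, yellow cap and pointed tip; upright, 68 mm tall: body 25 mm across up to 40 mm, cap 19 mm across from 38 to 52 mm, then a 9 mm nozzle; about 20 g; origin at the centre of its underside, z up. At the start on the worktop to the right, in front of a tall analyser whose face overhangs at world x = 0.68 m (y from -0.37 to 0.04): keep the wrist clear of it.
- black_dropper: dropper bottle, white body, black cap and pointed tip; upright, 68 mm tall: body 25 mm across up to 40 mm, cap 19 mm across from 38 to 52 mm, then a 9 mm nozzle; about 20 g; origin at the centre of its underside, z up. At the start on the worktop to the right, in front of a tall analyser whose face overhangs at world x = 0.68 m (y from -0.37 to 0.04): keep the wrist clear of it.
- tray: shallow white tray, fixed, left of the caddy: 110 mm (its x) x 150 mm (its y), 25 mm high, walls 3 mm, inner floor 3 mm above the worktop. Origin at the centre of its underside; its y axis points roughly towards the robot. The half near the robot (y from +12 to +63 mm) is taken by the white pot, the far half is free. A tall instrument stands close on its left: keep the wrist clear of it.
- pot: small white pot with a white lid, 35 mm across, 50 mm tall, standing in the tray; stays where it is. Origin at the centre of its underside.
- teal_bottle: white bottle with a teal cap, 37 mm across, 72 mm tall, on the worktop among the dropper bottles; a bystander. Origin at the centre of its underside.
- flask: conical glass flask, 64 mm across at its foot, 78 mm tall, on the worktop among the dropper bottles; a bystander. Origin at the centre of its underside.

How it is judged:
By the outcome, as a careful person would: the job done as asked, in the order asked, and still so for the second after the job is handed in, with the robot touching nothing.
It also fails if it takes over 107 s, if anything falls off the work surface, if the arm or the gripper's body presses on something with over 40 N, if the wrist force passes 120 N, or if a joint passes its speed limit or range.

## Working session

There is one attempt and no reset: what is moved stays moved. The work goes in short steps, Python scripts to look and compute and a tool call to move; the robot and the scene stay as the last step left them, time stands still between calls to the robot, and variables do not carry over. Pictures are saved under pics/ and viewed, at most 14 in all, crops included, and the job is handed in when it is done.

Besides the shell and the picture viewer there is one more tool, called after "Request:" by a JSON object that holds its "op" and its "data", one argument or row to a line. jog_arm: Moves the arm, as the interface text tells. Shifts and turns lie within -1 to 1; 1 stands for 0.1 m of shift or 180 degrees of turn. Its arguments: {"type":"object","properties":{"motion":{"type":"array","items":{"type":"array","items":{"type":"array","items":{"type":"number"}}}},"grip_force":{"type":"number"}},"required":["motion"]}

```bash
ls; mkdir -p pics
cat > h.py <<'E'
import numpy as np, cv2
from cell import env
from scipy.spatial.transform import Rotation as R
def cam(n):
    i=env.camera_info(n); return i
def rot(o):
    o=np.array(o,float)
    return o if o.shape==(3,3) else R.from_euler('xyz',o,degrees=True).as_matrix()
def ray(i,u,v):
    K=np.array(i['camera_matrix']); k=i['k1']
    d=cv2.undistortPoints(np.array([[[u,v]]],float),K,np.array([k,0,0,0,0.]))[0,0]
    return np.array(i['origin'],float), rot(i['orientation'])@np.array([d[0],d[1],1])
def onz(i,u,v,z):
    o,d=ray(i,u,v); return o+d*(z-o[2])/d[2]
E
python3 - <<'E'
from h import *
for n in('top','scene'):
    i=env.camera_info(n);print(n,i)
    p,d=env.read_camera(n);cv2.imwrite(f'pics/{n}0.png',p[:,:,::-1]);np.savez(f'{n}0.npz',p=p,d=d)
print(env.get_obs())
E
```

```text
pics
top {'camera_matrix': array([[376.96652098,   0.        , 317.73374347],
       [  0.        , 376.96652098, 202.23673882],
       [  0.        ,   0.        ,   1.        ]]), 'k1': -0.03988405940348734, 'origin': array([ 0.46421729, -0.06046135,  1.2099438 ]), 'orientation': array([-176.04379627,    0.48186924,  -90.64978514])}
scene {'camera_matrix': array([[376.44266717,   0.        , 317.45819074],
       [  0.        , 376.44266717, 194.04772781],
       [  0.        ,   0.        ,   1.        ]]), 'k1': 0.021763694770473026, 'origin': array([-0.17995534,  0.26105415,  0.80180161]), 'orientation': array([-134.64917494,   -1.16323192, -114.71071469])}
{'time_s': 0.1, 'qpos': array([68.59012081, 18.43594608, -4.01788708, 83.16652884,  1.29521983,
       78.54120632, -3.26005398]), 'joint_velocities': array([ 0.04346382, -0.10528483,  0.01384126, -0.22592485, -0.03228273,
        0.12560951, -0.02500748]), 'effort': array([-1.04899464e-03, -4.92571378e+01, -4.06471314e-01, -3.13397884e+01,
       -6.43320079e-02,  3.94832273e-02,  6.61102217e-05]), 'tool_pos': array([ 0.24558566, -0.60131982,  0.23557046]), 'tool_rot': array([-1.79901572e+02,  4.86320747e-03,  2.22216726e+01]), 'force': array([-0.35287066, -0.08991628, -0.19368274]), 'wrist_torque': array([ 0.00043974,  0.0152003 , -0.01870127]), 'grasp_force': 0.0, 'grip_width': 0.08706187775243895}
```

View pics/top0.png

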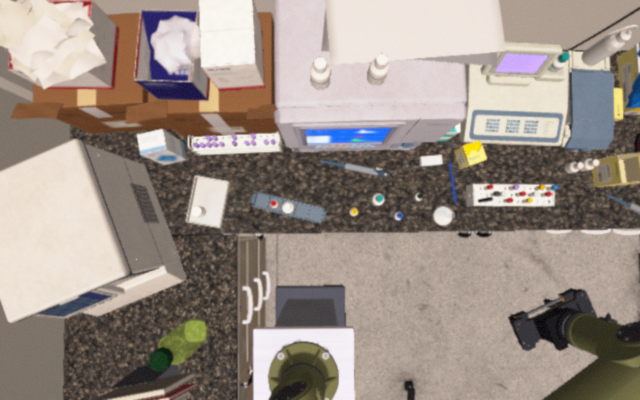

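View pics/scene0.png

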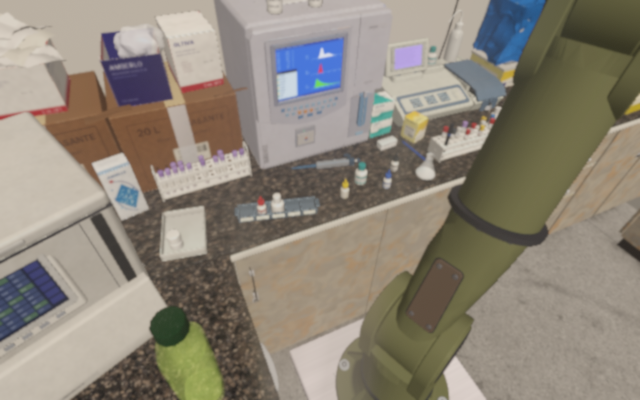

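Top view: the caddy spans about (252–326, 192–222), with red at (274,203) in compartment 2 and white at (288,207) in compartment 3. Yellow is at (354,212), teal (378,200), blue (399,216), probably black (418,197), flask (443,215), and the tray (207,202). I'll zoom in on both views.

Run:
```python
from h import *
p=np.load('top0.npz')['p'][:,:,::-1]; s=np.load('scene0.npz')['p'][:,:,::-1]
a=cv2.resize(p[165:240,180:330],None,fx=5.3,fy=5.3,interpolation=2)[:,:795]
b=cv2.resize(p[165:205+25,325:475],None,fx=5.3,fy=5.3,interpolation=2)[:200+100,:795]
cv2.imwrite('pics/a.png',np.vstack([a[:300],b[:300]]))
a=cv2.resize(s[145:265,150:330],None,fx=4.4,fy=4.4,interpolation=2)
cv2.imwrite('pics/b.png',a)
a=cv2.resize(s[140:220,320:450],None,fx=6,fy=6,interpolation=2)
cv2.imwrite('pics/c.png',a)
```

```text
(no output)
```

View pics/a.png

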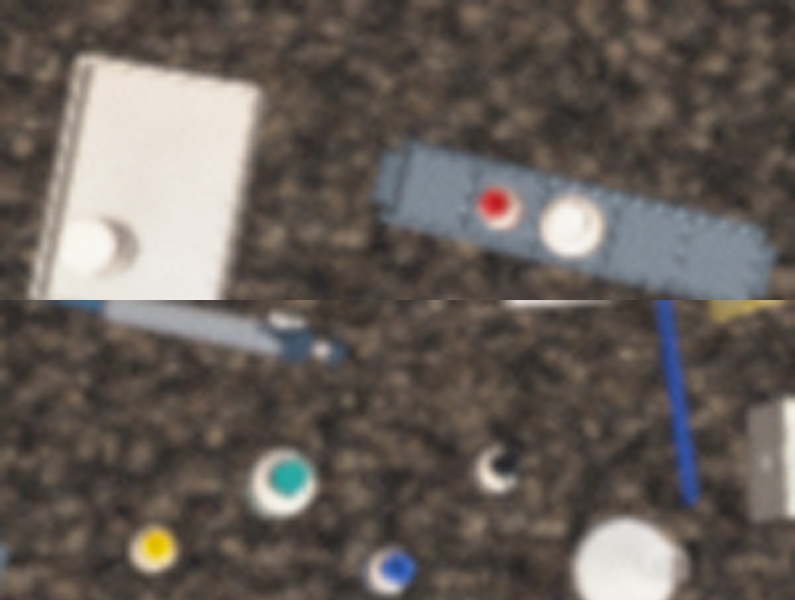

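View pics/b.png

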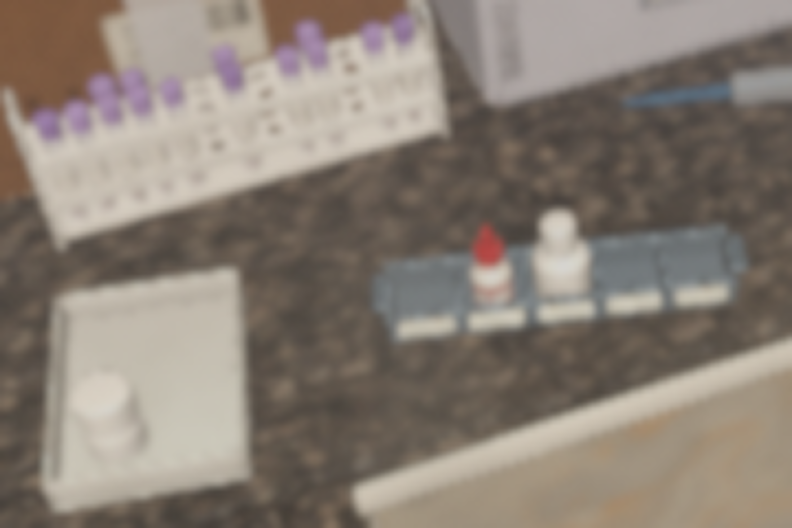

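View pics/c.png

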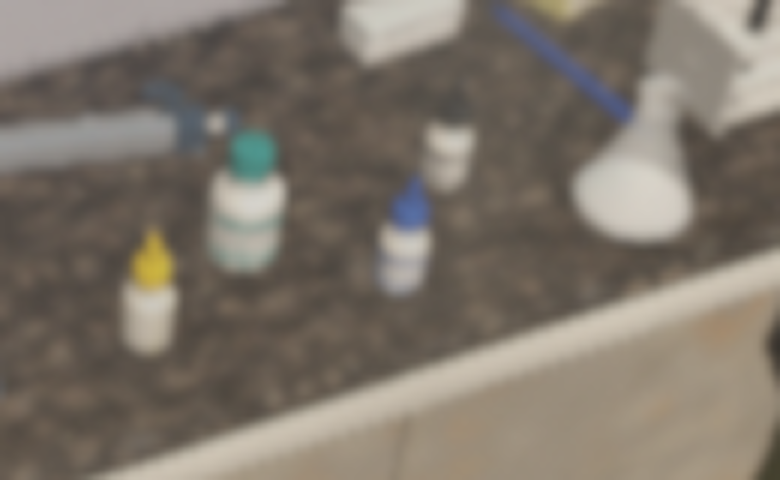

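The crops confirm red in compartment 2 and white in compartment 3. That means blue goes to compartment 2, yellow to 4 and black to 5. Next I measure positions.

```bash
cat >> h.py <<'E'
hs={'red':((170,6),120,80),'blue':((105,120),130,80),'yellow':((22,32),140,120),'teal':((80,95),100,80)}
win={'top':{'red':(262,190,290,215),'blue':(385,203,412,228),'yellow':(340,198,368,222),'teal':(365,185,392,212),'black':(408,186,430,208)},
 'scene':{'red':(250,192,272,220),'blue':(378,168,396,186),'yellow':(338,174,354,192),'teal':(350,158,372,178),'black':(390,152,402,164)}}
def cap(p,c,w):
    x0,y0,x1,y1=w; h=cv2.cvtColor(p[y0:y1,x0:x1],cv2.COLOR_RGB2HSV).astype(int); H,S,V=h[...,0],h[...,1],h[...,2]
    if c=='black': m=V<42
    else:
        (a,b),s,v=hs[c]; m=((H>=a)&(H<=b) if a<b else (H>=a)|(H<=b))&(S>s)&(V>v)
    n,l,st,ce=cv2.connectedComponentsWithStats(m.astype(np.uint8)); 
    if n<2: return None
    k=1+np.argmax(st[1:,4]); return ce[k]+[x0,y0], st[k,4], st[k,:4]
E
python3 - <<'E'
from h import *
D={n:np.load(n+'0.npz') for n in('top','scene')}
I={n:env.camera_info(n) for n in D}
for c in('red','blue','yellow','teal','black'):
    r={n:cap(D[n]['p'],c,win[n][c]) for n in D}
    print(c,{n:(r[n][0].round(1),r[n][1],r[n][2]) if r[n] else None for n in r})
    if all(r.values()):
        o1,d1=ray(I['top'],*r['top'][0]);o2,d2=ray(I['scene'],*r['scene'][0])
        t=np.linalg.lstsq(np.c_[d1,-d2],o2-o1,rcond=None)[0]; P,Q=o1+d1*t[0],o2+d2*t[1]
        print('  tri',((P+Q)/2).round(4),'gap',(P-Q).round(4), 'top@.05',onz(I['top'],*r['top'][0],.05).round(4)[:2],'scene@.05',onz(I['scene'],*r['scene'][0],.05).round(4)[:2])
p=D['top']['p'];d=D['top']['d']
# caddy
h=cv2.cvtColor(p,cv2.COLOR_RGB2HSV).astype(int)
m=np.zeros(p.shape[:2],np.uint8);m[185:230,245:335]=((h[...,0]>95)&(h[...,0]<118)&(h[...,1]>45)&(h[...,2]>80))[185:230,245:335]
m=cv2.morphologyEx(m,cv2.MORPH_CLOSE,np.ones((5,5)))
c=max(cv2.findContours(m,0,2)[0],key=cv2.contourArea)
w=np.array([onz(I['top'],*q[0],.024)[:2] for q in c]);rc=cv2.minAreaRect((w*1000).astype(np.float32));print('caddy',rc)
# tray
m=np.zeros(p.shape[:2],np.uint8);m[170:232,180:235]=((h[...,2]>150)&(h[...,1]<60))[170:232,180:235]
m=cv2.morphologyEx(m,cv2.MORPH_CLOSE,np.ones((5,5)))
c=max(cv2.findContours(m,0,2)[0],key=cv2.contourArea)
w=np.array([onz(I['top'],*q[0],.025)[:2] for q in c]);rc=cv2.minAreaRect((w*1000).astype(np.float32));print('tray',rc,cv2.boxPoints(rc))
# bodies white at table: depth samples
for n,(u,v) in dict(red=(274,203),white=(288,207),yellow=(354,212),blue=(399,216),black=(419,196),tray=(212,195),table=(340,215),pot=(197,211)).items():
    z=d[v,u]; K=I['top']['camera_matrix']; o,dr=ray(I['top'],u,v); print(n,(o+dr*z).round(4))
E
```

```text
red {'top': (array([273. , 202.9]), np.int32(20), array([ 9, 11,  5,  5], dtype=int32)), 'scene': (array([260.4, 200.5]), np.int32(34), array([8, 4, 6, 9], dtype=int32))}
  tri [0.5438 0.086  0.0517] gap [0.0004 0.001  0.0002] top@.05 [0.5441 0.0867] scene@.05 [0.5452 0.0851]
blue {'top': (array([400.1, 215.2]), np.int32(17), array([13, 11,  5,  4], dtype=int32)), 'scene': None}
yellow {'top': (array([354.3, 210.9]), np.int32(24), array([12, 11,  6,  5], dtype=int32)), 'scene': (array([344.9, 183.5]), np.int32(31), array([4, 6, 6, 7], dtype=int32))}
  tri [ 0.5164 -0.1648  0.0467] gap [ 0.0005  0.001  -0.0001] top@.05 [ 0.5165 -0.164 ] scene@.05 [ 0.5132 -0.1634]
teal {'top': (array([379.3, 197.9]), np.int32(24), array([12, 11,  6,  5], dtype=int32)), 'scene': (array([361.8, 165.2]), np.int32(25), array([10,  5,  5,  6], dtype=int32))}
  tri [ 0.5544 -0.2409  0.0616] gap [ 0.001   0.0017 -0.0002] top@.05 [ 0.5558 -0.2419] scene@.05 [ 0.5655 -0.2497]
black {'top': None, 'scene': None}
caddy ((505.9013366699219, -67.52889251708984), (0.0, 0.0), 0.0)
tray ((554.1763305664062, 299.87249755859375), (116.26852416992188, 152.71682739257812), 78.7689208984375) [[467.9576  257.7236 ]
 [617.7498  227.97946]
 [640.395   342.0214 ]
 [490.60284 371.76553]]
red [0.5434 0.0828 0.0554]
white [0.5301 0.039  0.0641]
yellow [ 0.5126 -0.1618  0.0627]
blue [ 0.4988 -0.2992  0.0595]
black [ 0.5599 -0.364   0.0526]
tray [0.5754 0.2906 0.0016]
table [ 5.061e-01 -1.222e-01  2.000e-04]
pot [0.5217 0.3225 0.0516]
```

```bash
cat >> h.py <<'E'
def cloud(n,d):
    i=env.camera_info(n); v,u=np.mgrid[0:400,0:640].astype(float)
    q=cv2.undistortPoints(np.stack([u,v],-1).reshape(-1,1,2),np.array(i['camera_matrix']),np.array([i['k1'],0,0,0,0.]))[:,0]
    c=np.c_[q,np.ones(len(q))]*d.reshape(-1,1)
    return (c@rot(i['orientation']).T+i['origin']).reshape(400,640,3)
E
python3 - <<'E'
from h import *
D={n:np.load(n+'0.npz') for n in('top','scene')}
C={n:cloud(n,D[n]['d']) for n in D}
g={'red':(.544,.086),'white':(.53,.039),'yellow':(.5165,-.164),'blue':(.504,-.302),'black':(.557,-.364),'teal':(.555,-.241),'flask':(.51,-.44),'pot':(.52,.32)}
for k,(x,y) in g.items():
    for n in C:
        c=C[n]
        s=(np.hypot(c[...,0]-x,c[...,1]-y)<.028+.015*(k=='flask'))&(c[...,2]>.03)&(c[...,2]<.09)
        P=c[s]; t=P[P[:,2]>.045]
        print(k,n,len(P),'mid',((P.max(0)+P.min(0))/2).round(4)[:2],'mean',P.mean(0).round(4),'high',len(t),t.mean(0).round(4) if len(t) else '')
p=D['top']['p'];h=cv2.cvtColor(p,cv2.COLOR_RGB2HSV)
print(h[205,295:330:4].tolist()); print(h[215,310].tolist(),h[200,262].tolist()); print('blk',h[190:204,412:426,2])
s=D['scene']['p'];hh=cv2.cvtColor(s,cv2.COLOR_RGB2HSV); print('blue',hh[170:184,387].tolist())
c=C['top']
s=np.zeros((400,640),np.uint8); s[180:235,240:340]=((c[...,2]>.012)&(c[...,2]<.032))[180:235,240:340]
w=(c[s>0][:,:2]*1000).astype(np.float32)
s2=(w[:,1]>-95); print('caddy',len(w),cv2.minAreaRect(w))
E
```

```text
red top 54 mid [0.5498 0.0789] mean [0.542  0.0843 0.0471] high 29 [0.5421 0.0865 0.057 ]
red scene 81 mid [0.5374 0.0872] mean [0.5358 0.0875 0.0453] high 40 [0.5372 0.0875 0.0549]
white top 109 mid [0.5301 0.043 ] mean [0.5301 0.0422 0.0525] high 55 [0.5302 0.0422 0.0634]
white scene 162 mid [0.5245 0.0435] mean [0.5216 0.0456 0.0491] high 76 [0.5242 0.0449 0.0611]
yellow top 44 mid [ 0.5155 -0.1628] mean [ 0.5143 -0.1616  0.046 ] high 27 [ 0.5148 -0.1618  0.0539]
yellow scene 55 mid [ 0.5086 -0.1616] mean [ 0.5087 -0.1606  0.0448] high 29 [ 0.5098 -0.1614  0.0525]
blue top 43 mid [ 0.5012 -0.3019] mean [ 0.4999 -0.2999  0.0467] high 27 [ 0.5002 -0.301   0.0546]
blue scene 52 mid [ 0.4948 -0.3017] mean [ 0.4946 -0.2995  0.0445] high 26 [ 0.4961 -0.3002  0.0524]
black top 48 mid [ 0.5602 -0.3668] mean [ 0.5598 -0.3665  0.0446] high 26 [ 0.5598 -0.3684  0.0537]
black scene 51 mid [ 0.5566 -0.3648] mean [ 0.5545 -0.3654  0.0466] high 31 [ 0.5559 -0.3665  0.0532]
teal top 115 mid [ 0.5518 -0.2374] mean [ 0.5513 -0.2356  0.0539] high 73 [ 0.5526 -0.2361  0.0613]
teal scene 139 mid [ 0.5
[... 1097 characters left out ...]
 69  79  81]
 [ 77  95 117 168 226 231 194 153 130 130 100  81  93  96]
 [ 84  89 104 141 205 229 228 212 174 157 115  97 111 117]
 [ 82  81  85 116 156 187 209 203 158 123  95  94 109 119]
 [ 74  69  74  88 111 123 130 127 107  86  82  84 102 115]
 [ 66  63  63  68  82  93  88  84  78  74  83  87 102 111]
 [ 71  71  73  78  85  90  91  86  80  85  82  89  92 104]]
blue [[150, 12, 86], [122, 36, 98], [115, 71, 115], [112, 102, 135], [112, 112, 150], [111, 116, 154], [111, 110, 151], [113, 85, 150], [114, 32, 159], [10, 4, 179], [20, 15, 199], [19, 18, 201], [18, 16, 189], [6, 7, 173]]
caddy 396 ((532.17626953125, 43.97498321533203), (241.24734497070312, 50.588436126708984), 75.2433853149414)
```

```bash
cat >> h.py <<'E'
def go(x,y,z,yaw=None):
    """shift in tool units from present pose to target, + turn about tool z"""
    o=env.get_obs(); T=rot(o['tool_rot']); s=T.T@(np.array([x,y,z])-o['tool_pos'])*10
    w=R.from_matrix(T.T@R.from_euler('xyz',[180,0,yaw],degrees=True).as_matrix()).as_rotvec()/np.pi if yaw is not None else 0
    print('t',round(o['time_s'],2),'pos',o['tool_pos'].round(4),'rpy',o['tool_rot'].round(1),'grip',round(o['grip_width'],4),round(o['grasp_force'],1),'q7',o['qpos'].round(0));print('shift',s.round(3),'turn',np.round(w,3))
E
python3 - <<'E'
from h import *
p=np.load('top0.npz');d=p['d'];p=p['p'];c=cloud('top',d);i=env.camera_info('top')
h=cv2.cvtColor(p,cv2.COLOR_RGB2HSV).astype(int)
m=((h[...,0]>98)&(h[...,0]<114)&(h[...,1]>20)&(h[...,2]>95)).astype(np.uint8); k=np.zeros_like(m);k[185:230,245:335]=1
m=cv2.morphologyEx(m*k,cv2.MORPH_CLOSE,np.ones((9,9)))
ct=max(cv2.findContours(m,0,2)[0],key=cv2.contourArea)
w=np.array([onz(i,*q[0],.022)[:2] for q in ct]);print(cv2.minAreaRect((w*1000).astype(np.float32)))
for y0,y1 in((-.42,-.3),(-.3,-.1),(-.1,.04),(.06,.15),(.15,.22),(.22,.3),(.3,.36)):
    s=(c[...,1]>y0)&(c[...,1]<y1)&(c[...,2]>.085)&(c[...,0]>.42); print((y0,y1),'min x of z>.085',c[s][:,0].min().round(3),'zmax near',c[s&(c[...,0]<.75)][:,2].max(initial=0).round(3))
s=(c[...,0]>.45)&(c[...,0]<.7)&(c[...,2]>.085)&(c[...,1]>.2);print('left instr min y',c[s][:,1].min())
go(.46,-.50,.20,75)
E
```

```text
((532.74462890625, 43.511138916015625), (239.1197052001953, 50.62620544433594), 75.26921844482422)
(-0.42, -0.3) min x of z>.085 0.683 zmax near 0.463
(-0.3, -0.1) min x of z>.085 0.677 zmax near 0.465
(-0.1, 0.04) min x of z>.085 0.464 zmax near 1.21
(0.06, 0.15) min x of z>.085 0.716 zmax near 0.286
(0.15, 0.22) min x of z>.085 0.716 zmax near 0.104
(0.22, 0.3) min x of z>.085 0.713 zmax near 0.105
(0.3, 0.36) min x of z>.085 0.709 zmax near 0.287
left instr min y 0.3758390019598748
t 0.1 pos [ 0.2456 -0.6013  0.2356] rpy [-179.9    0.    22.2] grip 0.0871 0.0 q7 [69. 18. -4. 83.  1. 79. -3.]
shift [ 2.368 -0.126  0.356] turn [-0.001 -0.    -0.293]
```

Request:
{"op": "jog_arm", "data": {
  "motion": [
    [[1,-1,0.3,0,0,-0.24,0.3],[1,-1,0.3,0,0,-0.24,0.3],[1,-1,0.3,0,0,-0.24,0.3],[1,-1,0.3,0,0,-0.24,0.3],[1,-1,0.3,0,0,-0.24,0.3]]
  ],
  "grip_force": 12
}}

```text
time_s: 0.6
tool_pos: [0.3014, -0.4693, 0.206]
tool_rot: [-179.9, -0.0, 65.7]
force: [-0.3, -0.6, 0.0]
grip_width: 0.0624
grasp_force: 0.0
```

```bash
python3 -c "
from h import *
go(.5437,.0863,.16,75.3)"
```

```text
t 0.6 pos [ 0.3014 -0.4693  0.206 ] rpy [-179.9   -0.    65.7] grip 0.0624 0.0 q7 [ 66.   9. -12.  99.   2.  73.  29.]
shift [ 6.061 -0.073  0.463] turn [-0.    -0.    -0.053]
```

Request:
{"op": "jog_arm", "data": {
  "motion": [
    [[1,0,0.2,0,0,-0.053,0.3],[1,0,0.2,0,0,-0.053,0.3],[1,0,0.2,0,0,-0.053,0.3]]
  ]
}}

```text
time_s: 0.9
tool_pos: [0.3456, -0.3734, 0.185]
tool_rot: [-179.9, -0.3, 75.3]
force: [-0.4, 0.1, -0.4]
grip_width: 0.061
grasp_force: 0.0
```

Request:
{"op": "jog_arm", "data": {
  "motion": [
    [[1,0.15,0.2,0,0,0,0.35],[1,0.15,0.2,0,0,0,0.35],[1,0.15,0.2,0,0,0,0.35]]
  ]
}}

```text
time_s: 1.2
tool_pos: [0.3854, -0.2815, 0.1653]
tool_rot: [-179.9, -0.2, 75.3]
force: [0.1, 0.2, -0.1]
grip_width: 0.0568
grasp_force: 0.0
```

Request:
{"op": "jog_arm", "data": {
  "motion": [
    [[1,0.15,0,0,0,0,0.35],[1,0.15,0,0,0,0,0.35],[1,0.15,0,0,0,0,0.35]]
  ]
}}

```text
time_s: 1.5
tool_pos: [0.4267, -0.1893, 0.1668]
tool_rot: [180.0, -0.1, 75.3]
force: [0.1, 0.1, -0.4]
grip_width: 0.0563
grasp_force: 0.0
```

Request:
{"op": "jog_arm", "data": {
  "motion": [
    [[1,0.15,0,0,0,0,0.4],[1,0.15,0,0,0,0,0.4],[1,0.15,0,0,0,0,0.4]]
  ]
}}

```text
time_s: 1.8
tool_pos: [0.4672, -0.0967, 0.167]
tool_rot: [179.9, -0.2, 75.3]
force: [-0.2, -0.0, -1.0]
grip_width: 0.0525
grasp_force: 0.0
```

```bash
python3 -c "
from h import *
go(.5437,.0863,.16,75.3)"
```

```text
t 1.8 pos [ 0.4672 -0.0967  0.167 ] rpy [179.9  -0.2  75.3] grip 0.0525 0.0 q7 [ 43.   2. -35. 111.   1.  68.  -7.]
shift [1.964 0.275 0.077] turn [ 0.    -0.001 -0.   ]
```

Request:
{"op": "jog_arm", "data": {
  "motion": [
    [[1,0.15,0,0,0,0,0.4],[1,0.15,0,0,0,0,0.4],[1,0.15,0,0,0,0,0.4]]
  ]
}}

```text
time_s: 2.1
tool_pos: [0.5075, -0.004, 0.1671]
tool_rot: [179.9, -0.3, 75.3]
force: [-0.5, 0.3, -0.9]
grip_width: 0.0523
grasp_force: 0.0
```

Request:
{"op": "jog_arm", "data": {
  "motion": [
    [[0.96,0.12,0,0,0,0,0.4],[0.96,0.12,0,0,0,0,0.4],[0.96,0.12,0,0,0,0,0.4],[0.96,0.12,0,0,0,0,0.4]]
  ]
}}

```text
time_s: 2.5
tool_pos: [0.5425, 0.0788, 0.166]
tool_rot: [-179.9, 0.0, 74.9]
force: [-0.1, -1.1, -0.5]
grip_width: 0.0522
grasp_force: 0.0
```

```bash
python3 -c "
from h import *
go(.5437,.0863,.044,75.3)"
```

```text
t 2.5 pos [0.5425 0.0788 0.166 ] rpy [-179.9    0.    74.9] grip 0.0522 0.0 q7 [ 28.  13. -44. 102.   9.  69. -34.]
shift [ 0.076 -0.007  1.22 ] turn [-0.     0.    -0.002]
```

Request:
{"op": "jog_arm", "data": {
  "motion": [
    [[0.07,0,0.3,0,0,-0.002,0.4],[0.07,0,0.7,0,0,-0.002,0.4],[0.07,0,0.7,0,0,-0.002,0.4],[0.07,0,0.7,0,0,-0.002,0.4]]
  ]
}}

```text
time_s: 2.9
tool_pos: [0.544, 0.0835, 0.0964]
tool_rot: [-179.9, 0.1, 75.0]
force: [-0.0, 0.8, 0.3]
grip_width: 0.0522
grasp_force: 0.0
```

```bash
python3 -c "
from h import *
go(.5437,.0863,.044,75.3)"
```

```text
t 2.9 pos [0.544  0.0835 0.0964] rpy [-1.799e+02  1.000e-01  7.500e+01] grip 0.0522 0.0 q7 [ 26.  18. -43. 105.  14.  62. -37.]
shift [ 0.027 -0.009  0.524] turn [-0.     0.    -0.002]
```

Request:
{"op": "jog_arm", "data": {
  "motion": [
    [[0.03,0,0.3,0,0,0,0.4],[0.03,0,0.52,0,0,0,0.4],[0.03,0,0.52,0,0,0,0.4],[0.03,0,0.52,0,0,0,0.4]]
  ]
}}

```text
time_s: 3.3
tool_pos: [0.5464, 0.088, 0.0464]
tool_rot: [179.9, -0.0, 75.0]
force: [0.1, 0.6, -0.0]
grip_width: 0.0521
grasp_force: 0.0
```

Request:
{"op": "jog_arm", "data": {
  "motion": [
    [[0,0,0,0,0,0,0.9],[0,0,0,0,0,0,0.9],[0,0,0,0,0,0,0.9],[0,0,0,0,0,0,0.9],[0,0,0,0,0,0,0.9]]
  ]
}}

```text
time_s: 3.8
tool_pos: [0.5454, 0.0886, 0.0448]
tool_rot: [180.0, 0.0, 75.1]
force: [0.2, -0.1, 2.2]
grip_width: 0.0246
grasp_force: 12.0
```

```bash
python3 -c "
from h import *
go(.5437,.0863,.044,75.3)"
```

```text
t 3.8 pos [0.5454 0.0886 0.0448] rpy [180.    0.   75.1] grip 0.0246 12.0 q7 [ 23.  22. -41. 108.  17.  57. -40.]
shift [-0.026 -0.01   0.008] turn [ 0.     0.    -0.001]
```

Request:
{"op": "jog_arm", "data": {
  "motion": [
    [[0,0,-0.3,0,0,0,0.9],[0,0,-0.7,0,0,0,0.9],[0,0,-1,0,0,0,0.9],[0,0,-1,0,0,0,0.9]]
  ]
}}

```text
time_s: 4.2
tool_pos: [0.5481, 0.0895, 0.1491]
tool_rot: [179.6, -0.1, 75.1]
force: [-0.1, -0.3, -0.6]
grip_width: 0.0242
grasp_force: 12.0
```

Request:
{"op": "jog_arm", "data": {
  "motion": [
    [[0.5,0,0,0,0,0,0.9],[1,0,0,0,0,0,0.9],[1,0,0,0,0,0,0.9]]
  ]
}}

```text
time_s: 4.5
tool_pos: [0.5694, 0.1945, 0.1441]
tool_rot: [-179.9, -0.4, 75.7]
force: [0.1, 0.8, 0.2]
grip_width: 0.0245
grasp_force: 12.0
```

Request:
{"op": "jog_arm", "data": {
  "motion": [
    [[0.5,0,0,0,0,0,0.9],[0.9,0,0,0,0,0,0.9],[0.9,0,0,0,0,0,0.9],[0.9,0,0,0,0,0,0.9]]
  ]
}}

```text
time_s: 4.9
tool_pos: [0.5929, 0.2733, 0.1431]
tool_rot: [-179.9, 0.1, 75.3]
force: [0.2, -0.6, -0.1]
grip_width: 0.0244
grasp_force: 12.0
```

```bash
python3 -c "
from h import *
go(.583,.276,.044,75.3)"
```

```text
t 4.9 pos [0.5929 0.2733 0.1431] rpy [-1.799e+02  1.000e-01  7.530e+01] grip 0.0244 12.0 q7 [  6.  29. -44.  88.  20.  72. -56.]
shift [ 0.002 -0.1    0.992] turn [-0.001  0.    -0.   ]
```

Request:
{"op": "jog_arm", "data": {
  "motion": [
    [[0,-0.08,0.3,0,0,0,0.9],[0,-0.08,0.6,0,0,0,0.9],[0,-0.08,0.85,0,0,0,0.9],[0,-0.08,0.85,0,0,0,0.9],[0,-0.08,0.85,0,0,0,0.9]]
  ]
}}

```text
time_s: 5.4
tool_pos: [0.5865, 0.2726, 0.0594]
tool_rot: [-180.0, 0.1, 75.0]
force: [-0.1, -0.3, -0.1]
grip_width: 0.0245
grasp_force: 12.0
```

```bash
python3 -c "
from h import *
go(.583,.276,.044,75.3)
for n in ('scene',):
    p,d=env.read_camera(n);cv2.imwrite('pics/t1.png',cv2.resize(p[150:270,140:340,::-1],None,fx=4,fy=4,interpolation=2))"
```

```text
t 5.4 pos [0.5865 0.2726 0.0594] rpy [-1.8e+02  1.0e-01  7.5e+01] grip 0.0245 12.0 q7 [  5.  32. -42.  93.  24.  64. -59.]
shift [ 0.024 -0.042  0.154] turn [-0.     0.    -0.002]
```

View pics/t1.png

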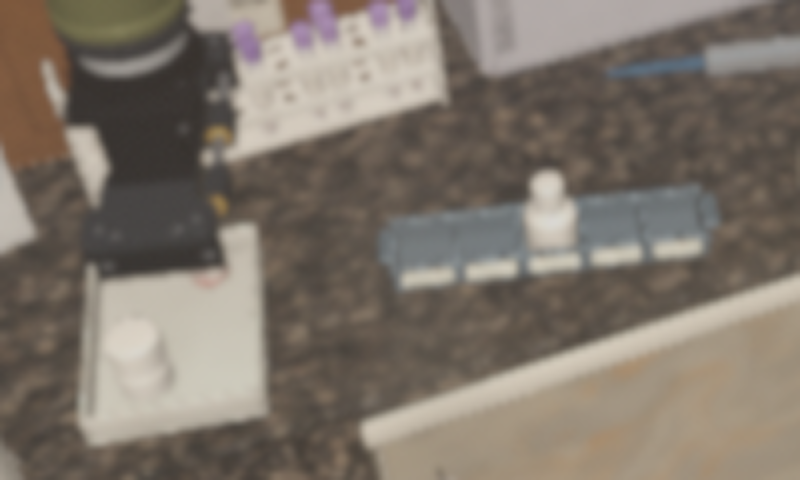

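The scene view shows the gripper holding red above the free far half of the tray (around crop (205,275)). The pot and the white bottle haven't moved.

Request:
{"op": "jog_arm", "data": {
  "motion": [
    [[0,-0.03,0.08,0,0,0,0.9],[0,-0.03,0.15,0,0,0,0.9],[0,-0.03,0.155,0,0,0,0.9],[0,-0.03,0.155,0,0,0,0.9],[0,-0.03,0.155,0,0,0,0.9]]
  ]
}}

```text
time_s: 5.95
tool_pos: [0.5835, 0.275, 0.0441]
tool_rot: [180.0, 0.0, 75.1]
force: [0.3, -0.2, -0.2]
grip_width: 0.0241
grasp_force: 12.0
```

```bash
python3 -c "
from h import *
go(.583,.276,.044,75.3);print(env.get_obs()['force'])"
```

```text
t 5.95 pos [0.5835 0.275  0.0441] rpy [180.    0.   75.1] grip 0.0241 12.0 q7 [  4.  33. -42.  94.  24.  62. -59.]
shift [ 0.008 -0.007  0.001] turn [ 0.     0.    -0.001]
[ 0.26685853 -0.17635183 -0.17880872]
```

Lower a touch, then release slowly.

Request:
{"op": "jog_arm", "data": {
  "motion": [
    [[0,0,0.01,0,0,0,0.9],[0,0,0.01,0,0,0,0.7],[0,0,0.01,0,0,0,0.6],[0,0,0.01,0,0,0,0.4],[0,0,0.01,0,0,0,0.4]]
  ]
}}

```text
time_s: 6.45
tool_pos: [0.5834, 0.2749, 0.0428]
tool_rot: [-180.0, 0.0, 75.1]
force: [-0.3, -0.0, -0.4]
grip_width: 0.0426
grasp_force: 0.0
```

Request:
{"op": "jog_arm", "data": {
  "motion": [
    [[0,0,-0.1,0,0,0,0.4],[0,0,-0.5,0,0,0,0.4],[0,0,-1,0,0,0,0.4],[0,0,-1,0,0,0,0.4]]
  ]
}}

```text
time_s: 6.85
tool_pos: [0.5871, 0.2781, 0.1515]
tool_rot: [179.4, -0.5, 75.1]
force: [0.5, 0.7, 0.6]
grip_width: 0.0523
grasp_force: 0.0
```

Request:
{"op": "jog_arm", "data": {
  "motion": [
    [[-1,0.1,0,0,0,0,0.4],[-1,0.1,0,0,0,0,0.4],[-1,0.1,0,0,0,0,0.4]]
  ]
}}

```text
time_s: 7.15
tool_pos: [0.5685, 0.1662, 0.1428]
tool_rot: [179.9, 0.4, 74.5]
force: [0.4, -0.4, 0.3]
grip_width: 0.0526
grasp_force: 0.0
```

Request:
{"op": "jog_arm", "data": {
  "motion": [
    [[-1,0.1,0,0,0,0,0.4],[-1,0.1,0,0,0,0,0.4],[-1,0.1,0,0,0,0,0.4]]
  ]
}}

```text
time_s: 7.45
tool_pos: [0.5514, 0.0672, 0.1429]
tool_rot: [179.9, 0.4, 74.4]
force: [1.1, -0.8, -0.2]
grip_width: 0.0519
grasp_force: 0.0
```

Request:
{"op": "jog_arm", "data": {
  "motion": [
    [[-1,0,0,0,0,0,0.4],[-1,0,0,0,0,0,0.4],[-1,0,0,0,0,0,0.4]]
  ]
}}

```text
time_s: 7.75
tool_pos: [0.5244, -0.0286, 0.1431]
tool_rot: [180.0, 0.3, 74.4]
force: [-0.1, 0.4, 0.4]
grip_width: 0.052
grasp_force: 0.0
```

```bash
python3 -c "
from h import *
go(.5012,-.302,.15,65)
p,d=env.read_camera('scene');cv2.imwrite('pics/t2.png',cv2.resize(p[150:270,140:340,::-1],None,fx=4,fy=4,interpolation=2))"
```

```text
t 7.75 pos [ 0.5244 -0.0286  0.1431] rpy [180.    0.3  74.4] grip 0.052 0.0 q7 [ 39.  11. -42. 106.   8.  66. -22.]
shift [-2.696  0.51  -0.054] turn [0.    0.002 0.052]
```

View pics/t2.png

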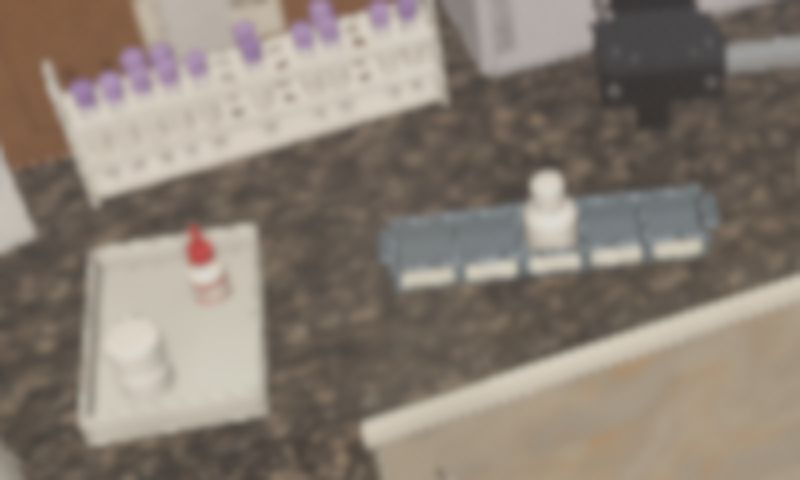

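Red stands upright in the tray at crop (207,270), clear of the pot, and its lean matches the pot's perspective. Compartment 2 is empty. On to blue.

Request:
{"op": "jog_arm", "data": {
  "motion": [
    [[-1,0.17,0,0,0,0,0.35],[-1,0.17,0,0,0,0,0.35],[-1,0.17,0,0,0,0,0.35]]
  ]
}}

```text
time_s: 8.1
tool_pos: [0.5158, -0.1282, 0.1432]
tool_rot: [179.9, 0.2, 74.6]
force: [-0.8, -0.3, -0.0]
grip_width: 0.0563
grasp_force: 0.0
```

Request:
{"op": "jog_arm", "data": {
  "motion": [
    [[-1,0.17,0,0,0,0,0.35],[-1,0.17,0,0,0,0,0.35],[-1,0.17,0,0,0,0,0.35]]
  ]
}}

```text
time_s: 8.4
tool_pos: [0.5059, -0.2295, 0.1431]
tool_rot: [180.0, 0.2, 74.5]
force: [-0.3, -0.8, -1.0]
grip_width: 0.0568
grasp_force: 0.0
```

Request:
{"op": "jog_arm", "data": {
  "motion": [
    [[-0.7,0.17,0,0,0,0,0.35],[-0.7,0.17,0,0,0,0,0.35],[-0.7,0.17,0,0,0,0,0.35]]
  ]
}}

```text
time_s: 8.7
tool_pos: [0.5049, -0.2979, 0.1429]
tool_rot: [180.0, 0.1, 74.7]
force: [-0.4, 0.6, -0.6]
grip_width: 0.0565
grasp_force: 0.0
```

```bash
python3 -c "
from h import *
go(.5012,-.302,.04,75)"
```

```text
t 8.7 pos [ 0.5049 -0.2979  0.1429] rpy [1.80e+02 1.00e-01 7.47e+01] grip 0.0565 0.0 q7 [ 55.  17. -32.  98.  10.  67.   5.]
shift [-0.048 -0.026  1.029] turn [ 0.     0.    -0.001]
```

Request:
{"op": "jog_arm", "data": {
  "motion": [
    [[-0.05,-0.02,0.3,0,0,0,0.35],[-0.05,-0.02,0.6,0,0,0,0.35],[-0.05,-0.02,0.6,0,0,0,0.35],[-0.05,-0.02,0.6,0,0,0,0.35]]
  ]
}}

```text
time_s: 9.1
tool_pos: [0.5028, -0.2966, 0.0833]
tool_rot: [-180.0, -0.1, 75.2]
force: [-0.2, -0.1, 0.1]
grip_width: 0.0565
grasp_force: 0.0
```

```bash
python3 -c "
from h import *
go(.502,-.3025,.04,75)"
```

```text
t 9.1 pos [ 0.5028 -0.2966  0.0833] rpy [-1.80e+02 -1.00e-01  7.52e+01] grip 0.0565 0.0 q7 [ 54.  20. -31. 102.  12.  61.   4.]
shift [-0.059  0.007  0.433] turn [-0.    -0.     0.001]
```

Request:
{"op": "jog_arm", "data": {
  "motion": [
    [[-0.06,0,0.1,0,0,0,0.35],[-0.06,0,0.3,0,0,0,0.35],[-0.06,0,0.43,0,0,0,0.35],[-0.06,0,0.43,0,0,0,0.35]]
  ]
}}

```text
time_s: 9.5
tool_pos: [0.4996, -0.3037, 0.0386]
tool_rot: [-179.9, -0.0, 75.1]
force: [-0.3, -0.3, 0.3]
grip_width: 0.0566
grasp_force: 0.0
```

Request:
{"op": "jog_arm", "data": {
  "motion": [
    [[0,0,0,0,0,0,0.9],[0,0,0,0,0,0,0.9],[0,0,0,0,0,0,0.9],[0,0,0,0,0,0,0.9],[0,0,0,0,0,0,0.9]]
  ]
}}

```text
time_s: 10.0
tool_pos: [0.5009, -0.3043, 0.0405]
tool_rot: [180.0, 0.0, 75.1]
force: [0.8, -0.0, -0.5]
grip_width: 0.0243
grasp_force: 11.0
```

```bash
python3 -c "
from h import *
go(.5437,.0863,.15,75.3)"
```

```text
t 10.0 pos [ 0.5009 -0.3043  0.0405] rpy [180.    0.   75.1] grip 0.0243 11.0 q7 [ 54.  24. -30. 103.  14.  57.   3.]
shift [ 3.885 -0.59  -1.097] turn [ 0.     0.    -0.001]
```

Request:
{"op": "jog_arm", "data": {
  "motion": [
    [[0,0,-0.3,0,0,0,0.9],[0,0,-0.7,0,0,0,0.9],[0,0,-1,0,0,0,0.9],[0,0,-1,0,0,0,0.9]]
  ]
}}

```text
time_s: 10.4
tool_pos: [0.5036, -0.3056, 0.1452]
tool_rot: [179.5, 0.2, 75.1]
force: [0.7, -0.1, 0.2]
grip_width: 0.0246
grasp_force: 12.0
```

Request:
{"op": "jog_arm", "data": {
  "motion": [
    [[1,-0.15,-0.1,0,0,0,0.9],[1,-0.15,-0.1,0,0,0,0.9],[1,-0.15,-0.1,0,0,0,0.9]]
  ]
}}

```text
time_s: 10.7
tool_pos: [0.5134, -0.195, 0.1504]
tool_rot: [180.0, -0.2, 75.7]
force: [-0.8, 0.8, -0.5]
grip_width: 0.0245
grasp_force: 12.0
```

Request:
{"op": "jog_arm", "data": {
  "motion": [
    [[1,-0.15,0,0,0,0,0.9],[1,-0.15,0,0,0,0,0.9],[1,-0.15,0,0,0,0,0.9]]
  ]
}}

```text
time_s: 11.0
tool_pos: [0.5235, -0.0944, 0.1499]
tool_rot: [-180.0, -0.2, 75.7]
force: [0.4, -0.3, 0.2]
grip_width: 0.0246
grasp_force: 12.0
```

Request:
{"op": "jog_arm", "data": {
  "motion": [
    [[1,-0.15,0,0,0,0,0.9],[1,-0.15,0,0,0,0,0.9],[1,-0.15,0,0,0,0,0.9]]
  ]
}}

```text
time_s: 11.3
tool_pos: [0.5341, 0.0061, 0.1501]
tool_rot: [-180.0, -0.2, 75.8]
force: [0.2, 0.2, -0.9]
grip_width: 0.0247
grasp_force: 12.0
```

Request:
{"op": "jog_arm", "data": {
  "motion": [
    [[0.5,-0.14,0,0,0,0,0.9],[0.88,-0.14,0,0,0,0,0.9],[0.88,-0.14,0,0,0,0,0.9],[0.88,-0.14,0,0,0,0,0.9]]
  ]
}}

```text
time_s: 11.7
tool_pos: [0.543, 0.0866, 0.1494]
tool_rot: [-179.9, 0.0, 75.3]
force: [0.3, -0.7, -0.8]
grip_width: 0.0242
grasp_force: 12.0
```

```bash
python3 -c "
from h import *
go(.5437,.0863,.08,75.3)"
```

```text
t 11.7 pos [0.543  0.0866 0.1494] rpy [-179.9    0.    75.3] grip 0.0242 12.0 q7 [ 29.  15. -46. 103.  11.  68. -35.]
shift [-0.001  0.008  0.694] turn [-0.  0. -0.]
```

Request:
{"op": "jog_arm", "data": {
  "motion": [
    [[0,0.01,0.3,0,0,0,0.9],[0,0.01,0.55,0,0,0,0.9],[0,0.01,0.7,0,0,0,0.9],[0,0.01,0.7,0,0,0,0.9],[0,0.01,0.7,0,0,0,0.9]]
  ]
}}

```text
time_s: 12.2
tool_pos: [0.5447, 0.0849, 0.0803]
tool_rot: [180.0, 0.0, 75.0]
force: [-0.0, 0.6, 0.2]
grip_width: 0.0244
grasp_force: 12.0
```

```bash
python3 -c "
from h import *
go(.5437,.0863,.045,75.3)"
```

```text
t 12.2 pos [0.5447 0.0849 0.0803] rpy [180.   0.  75.] grip 0.0244 12.0 q7 [ 27.  20. -44. 106.  16.  60. -39.]
shift [ 0.01  -0.014  0.353] turn [ 0.     0.    -0.001]
```

Request:
{"op": "jog_arm", "data": {
  "motion": [
    [[0.01,0,0.15,0,0,0,0.9],[0.01,-0.01,0.3,0,0,0,0.9],[0.01,-0.01,0.35,0,0,0,0.9],[0.01,-0.01,0.35,0,0,0,0.9],[0.01,-0.01,0.35,0,0,0,0.9]]
  ]
}}

```text
time_s: 12.7
tool_pos: [0.5435, 0.0871, 0.0447]
tool_rot: [-180.0, 0.0, 75.1]
force: [-0.0, 0.1, -0.1]
grip_width: 0.0245
grasp_force: 12.0
```

```bash
python3 -c "
from h import *
go(.5437,.0863,.0445,75.3)"
```

```text
t 12.7 pos [0.5435 0.0871 0.0447] rpy [-180.     0.    75.1] grip 0.0245 12.0 q7 [ 25.  22. -43. 108.  18.  57. -41.]
shift [-0.007  0.004  0.002] turn [-0.     0.    -0.001]
```

Request:
{"op": "jog_arm", "data": {
  "motion": [
    [[0,0,0.005,0,0,0,0.9],[0,0,0.005,0,0,0,0.7],[0,0,0.005,0,0,0,0.6],[0,0,0.005,0,0,0,0.4],[0,0,0.005,0,0,0,0.4]]
  ]
}}

```text
time_s: 13.2
tool_pos: [0.5438, 0.0869, 0.0446]
tool_rot: [180.0, 0.0, 75.1]
force: [-1.0, 0.9, 1.4]
grip_width: 0.0425
grasp_force: 0.0
```

Request:
{"op": "jog_arm", "data": {
  "motion": [
    [[0,0,-0.1,0,0,0,0.4],[0,0,-0.5,0,0,0,0.4],[0,0,-1,0,0,0,0.4],[0,0,-1,0,0,0,0.4]]
  ]
}}

```text
time_s: 13.6
tool_pos: [0.5482, 0.0885, 0.152]
tool_rot: [179.3, -0.2, 75.1]
force: [1.3, 0.3, 1.1]
grip_width: 0.0522
grasp_force: 0.0
```

Request:
{"op": "jog_arm", "data": {
  "motion": [
    [[-1,0.15,0,0,0,0,0.4],[-1,0.15,0,0,0,0,0.4],[-1,0.15,0,0,0,0,0.4]]
  ]
}}

```text
time_s: 13.9
tool_pos: [0.5319, -0.0224, 0.1446]
tool_rot: [180.0, 0.3, 74.5]
force: [1.2, -0.2, -0.7]
grip_width: 0.0523
grasp_force: 0.0
```

Request:
{"op": "jog_arm", "data": {
  "motion": [
    [[-1,0.15,0,0,0,0,0.4],[-1,0.15,0,0,0,0,0.4],[-1,0.15,0,0,0,0,0.4]]
  ]
}}

```text
time_s: 14.2
tool_pos: [0.5199, -0.1229, 0.1445]
tool_rot: [180.0, 0.3, 74.4]
force: [-0.3, -0.2, -0.4]
grip_width: 0.0522
grasp_force: 0.0
```

Request:
{"op": "jog_arm", "data": {
  "motion": [
    [[-0.5,0.08,0,0,0,0,0.35],[-0.5,0.08,0,0,0,0,0.35],[-0.5,0.08,0,0,0,0,0.35],[-0.5,0.08,0,0,0,0,0.35]]
  ]
}}

```text
time_s: 14.6
tool_pos: [0.5164, -0.1633, 0.1447]
tool_rot: [180.0, -0.0, 75.1]
force: [-0.6, 0.6, -0.0]
grip_width: 0.0567
grasp_force: 0.0
```

```bash
python3 -c "
from h import *
go(.516,-.164,.08,75)"
```

```text
t 14.6 pos [ 0.5164 -0.1633  0.1447] rpy [180.   -0.   75.1] grip 0.0567 0.0 q7 [ 49.  12. -38. 104.   8.  66.  -7.]
shift [-0.008 -0.002  0.647] turn [ 0.    -0.     0.001]
```

Request:
{"op": "jog_arm", "data": {
  "motion": [
    [[0,0,0.3,0,0,0,0.35],[0,0,0.65,0,0,0,0.35],[0,0,0.65,0,0,0,0.35],[0,0,0.65,0,0,0,0.35]]
  ]
}}

```text
time_s: 15.0
tool_pos: [0.5162, -0.163, 0.0798]
tool_rot: [-180.0, -0.0, 75.2]
force: [-0.2, -0.7, 0.6]
grip_width: 0.0565
grasp_force: 0.0
```

```bash
python3 -c "
from h import *
go(.516,-.164,.04,75)
p,d=env.read_camera('scene');cv2.imwrite('pics/t3.png',cv2.resize(p[130:250,220:420,::-1],None,fx=4,fy=4,interpolation=2))"
```

```text
t 15.0 pos [ 0.5162 -0.163   0.0798] rpy [-180.    -0.    75.2] grip 0.0565 0.0 q7 [ 47.  17. -37. 108.  12.  59.  -9.]
shift [-0.01   0.     0.398] turn [-0.    -0.     0.001]
```

View pics/t3.png

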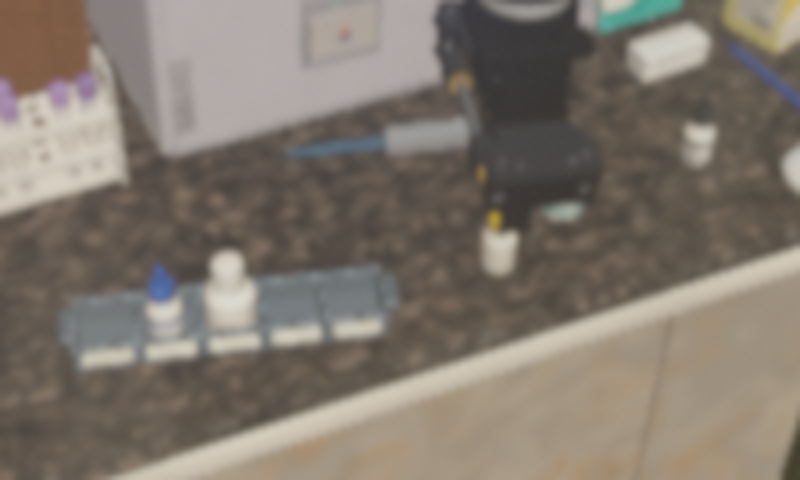

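Blue is upright in compartment 2 (crop (163,300)), directly left of white. The gripper is over yellow (crop (498,250)), and teal is undisturbed behind it.

Request:
{"op": "jog_arm", "data": {
  "motion": [
    [[-0.01,0,0.2,0,0,0,0.35],[-0.01,0,0.39,0,0,0,0.35],[-0.01,0,0.39,0,0,0,0.35],[-0.01,0,0.39,0,0,0,0.35]]
  ]
}}

```text
time_s: 15.45
tool_pos: [0.5169, -0.1654, 0.0421]
tool_rot: [179.9, 0.0, 75.1]
force: [0.3, 0.2, -0.7]
grip_width: 0.0567
grasp_force: 0.0
```

Request:
{"op": "jog_arm", "data": {
  "motion": [
    [[0,0,0,0,0,0,0.9],[0,0,0,0,0,0,0.9],[0,0,0,0,0,0,0.9],[0,0,0,0,0,0,0.9],[0,0,0,0,0,0,0.9]]
  ]
}}

```text
time_s: 15.95
tool_pos: [0.5159, -0.1655, 0.0407]
tool_rot: [180.0, 0.0, 75.1]
force: [0.0, 1.3, 0.1]
grip_width: 0.0242
grasp_force: 10.6
```

Request:
{"op": "jog_arm", "data": {
  "motion": [
    [[0,0,-0.3,0,0,0,0.9],[0,0,-0.7,0,0,0,0.9],[0,0,-1,0,0,0,0.9],[0,0,-1,0,0,0,0.9]]
  ]
}}

```text
time_s: 16.35
tool_pos: [0.5189, -0.1661, 0.1451]
tool_rot: [179.5, 0.1, 75.1]
force: [0.8, -0.6, 0.3]
grip_width: 0.0245
grasp_force: 12.0
```

```bash
python3 -c "
from h import *
go(.5213,.0012,.14,75.3)"
```

```text
t 16.35 pos [ 0.5189 -0.1661  0.1451] rpy [1.795e+02 1.000e-01 7.510e+01] grip 0.0245 12.0 q7 [ 49.  12. -38. 104.   8.  66.  -7.]
shift [ 1.623 -0.408  0.046] turn [ 0.003  0.    -0.001]
```

Request:
{"op": "jog_arm", "data": {
  "motion": [
    [[0.5,-0.2,-0.05,0,0,0,0.9],[1,-0.3,-0.05,0,0,0,0.9],[1,-0.3,-0.05,0,0,0,0.9]]
  ]
}}

```text
time_s: 16.65
tool_pos: [0.5122, -0.0534, 0.1454]
tool_rot: [-180.0, -0.2, 75.6]
force: [0.0, -0.7, -1.0]
grip_width: 0.0245
grasp_force: 12.0
```

Request:
{"op": "jog_arm", "data": {
  "motion": [
    [[0.4,-0.1,0,0,0,0,0.9],[0.62,-0.1,0,0,0,0,0.9],[0.62,-0.1,0,0,0,0,0.9],[0.62,-0.1,0,0,0,0,0.9]]
  ]
}}

```text
time_s: 17.05
tool_pos: [0.5185, 0.0012, 0.1448]
tool_rot: [-179.9, 0.0, 75.2]
force: [-0.8, -1.3, -0.2]
grip_width: 0.0246
grasp_force: 12.0
```

```bash
python3 -c "
from h import *
go(.5213,.0012,.08,75.3)"
```

```text
t 17.05 pos [0.5185 0.0012 0.1448] rpy [-179.9    0.    75.2] grip 0.0246 12.0 q7 [ 38.  10. -45. 107.   8.  66. -24.]
shift [0.008 0.028 0.648] turn [-0.     0.    -0.001]
```

Request:
{"op": "jog_arm", "data": {
  "motion": [
    [[0,0.02,0.3,0,0,0,0.9],[0,0.02,0.55,0,0,0,0.9],[0,0.02,0.65,0,0,0,0.9],[0,0.02,0.65,0,0,0,0.9],[0,0.02,0.65,0,0,0,0.9]]
  ]
}}

```text
time_s: 17.55
tool_pos: [0.5212, 0.0003, 0.0811]
tool_rot: [180.0, -0.0, 75.0]
force: [0.1, 0.8, 0.4]
grip_width: 0.0246
grasp_force: 12.0
```

```bash
python3 -c "
from h import *
go(.5213,.0012,.0447,75.3)"
```

```text
t 17.55 pos [5.212e-01 3.000e-04 8.110e-02] rpy [180.  -0.  75.] grip 0.0246 12.0 q7 [ 36.  15. -44. 110.  12.  59. -28.]
shift [ 0.009 -0.002  0.364] turn [ 0.    -0.    -0.001]
```

Request:
{"op": "jog_arm", "data": {
  "motion": [
    [[0.01,0,0.15,0,0,0,0.9],[0.01,0,0.3,0,0,0,0.9],[0.01,0,0.36,0,0,0,0.9],[0.01,0,0.36,0,0,0,0.9],[0.01,0,0.36,0,0,0,0.9]]
  ]
}}

```text
time_s: 18.05
tool_pos: [0.5208, 0.002, 0.044]
tool_rot: [-180.0, -0.0, 75.1]
force: [-1.0, 0.5, 0.1]
grip_width: 0.0245
grasp_force: 12.0
```

```bash
python3 -c "
from h import *
go(.5213,.0012,.0447,75.3)"
```

```text
t 18.05 pos [0.5208 0.002  0.044 ] rpy [-180.    -0.    75.1] grip 0.0245 12.0 q7 [ 35.  18. -43. 112.  15.  55. -30.]
shift [-0.007  0.007 -0.007] turn [-0.    -0.    -0.001]
```

Request:
{"op": "jog_arm", "data": {
  "motion": [
    [[0,0,0,0,0,0,0.9],[0,0,0,0,0,0,0.7],[0,0,0,0,0,0,0.6],[0,0,0,0,0,0,0.4],[0,0,0,0,0,0,0.4]]
  ]
}}

```text
time_s: 18.55
tool_pos: [0.5211, 0.0018, 0.0446]
tool_rot: [180.0, 0.0, 75.1]
force: [0.3, 0.4, 0.4]
grip_width: 0.0423
grasp_force: 0.0
```

Request:
{"op": "jog_arm", "data": {
  "motion": [
    [[0,0,-0.1,0,0,0,0.4],[0,0,-0.5,0,0,0,0.4],[0,0,-1,0,0,0,0.4],[0,0,-1,0,0,0,0.4]]
  ]
}}

```text
time_s: 18.95
tool_pos: [0.5258, 0.0026, 0.1517]
tool_rot: [179.3, -0.1, 75.1]
force: [0.1, 0.2, -0.1]
grip_width: 0.0517
grasp_force: 0.0
```

Request:
{"op": "jog_arm", "data": {
  "motion": [
    [[-1,0.3,0,0,0,0,0.4],[-1,0.3,0,0,0,0,0.4],[-1,0.3,0,0,0,0,0.4]]
  ]
}}

```text
time_s: 19.25
tool_pos: [0.5239, -0.1109, 0.1448]
tool_rot: [179.9, 0.2, 74.5]
force: [-1.0, -0.8, -0.2]
grip_width: 0.0522
grasp_force: 0.0
```

Request:
{"op": "jog_arm", "data": {
  "motion": [
    [[-1,0.3,0,0,0,0,0.4],[-1,0.3,0,0,0,0,0.4],[-1,0.3,0,0,0,0,0.4]]
  ]
}}

```text
time_s: 19.55
tool_pos: [0.5262, -0.2156, 0.1445]
tool_rot: [180.0, 0.2, 74.5]
force: [-0.4, 0.0, 0.1]
grip_width: 0.052
grasp_force: 0.0
```

Request:
{"op": "jog_arm", "data": {
  "motion": [
    [[-1,0.3,0,0,0,0.22,0.35],[-1,0.3,0,0,0,0.22,0.35],[-1,0.3,0,0,0,0.22,0.35],[-1,0.3,0,0,0,0.22,0.35],[-1,0.3,0,0,0,0.22,0.35]]
  ]
}}

```text
time_s: 20.05
tool_pos: [0.5308, -0.3115, 0.1445]
tool_rot: [-180.0, -0.0, 35.1]
force: [0.8, -0.0, -0.4]
grip_width: 0.0566
grasp_force: 0.0
```

```bash
python3 -c "
from h import *
go(.56,-.367,.08)"
```

```text
t 20.05 pos [ 0.5308 -0.3115  0.1445] rpy [-180.    -0.    35.1] grip 0.0566 0.0 q7 [ 51.  20. -28.  94.  10.  68. -34.]
shift [-0.08   0.622  0.645] turn 0
```

Request:
{"op": "jog_arm", "data": {
  "motion": [
    [[-0.08,0.4,0,0,0,0,0.35],[-0.08,0.63,0,0,0,0,0.35],[-0.08,0.63,0,0,0,0,0.35],[-0.08,0.63,0.4,0,0,0,0.35],[-0.08,0.63,0.4,0,0,0,0.35]]
  ]
}}

```text
time_s: 20.55
tool_pos: [0.5577, -0.3645, 0.0996]
tool_rot: [-179.5, 0.2, 35.5]
force: [-0.9, 0.7, -1.0]
grip_width: 0.0563
grasp_force: 0.0
```

```bash
python3 -c "
from h import *
go(.5605,-.368,.04)
p,d=env.read_camera('scene');cv2.imwrite('pics/t4.png',cv2.resize(p[110:230,260:460,::-1],None,fx=4,fy=4,interpolation=2))"
```

```text
t 20.55 pos [ 0.5577 -0.3645  0.0996] rpy [-179.5    0.2   35.5] grip 0.0563 0.0 q7 [ 50.  28. -26.  88.  13.  67. -32.]
shift [0.004 0.05  0.596] turn 0
```

View pics/t4.png

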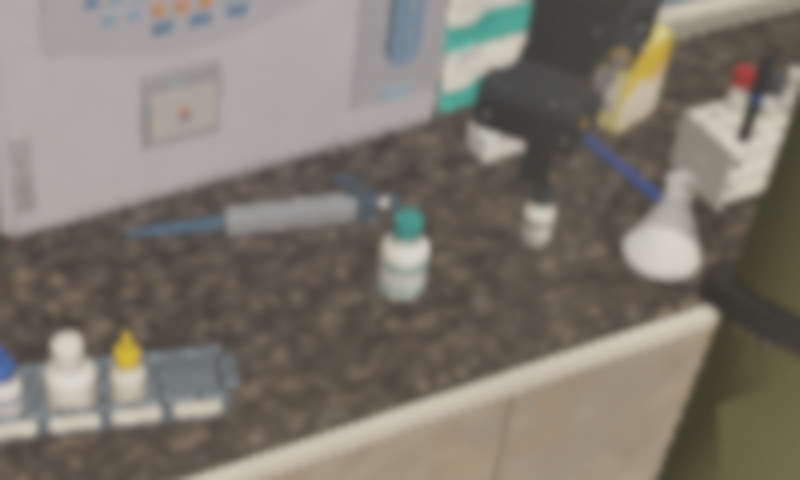

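Yellow is upright in compartment 4 (crop (127,370)), and compartment 5 is free. The gripper is centred over black (crop (538,220)), clear of teal and the flask.

Request:
{"op": "jog_arm", "data": {
  "motion": [
    [[0,0.03,0.1,0,0,0,0.35],[0,0.03,0.3,0,0,0,0.35],[0,0.03,0.55,0,0,0,0.35],[0,0.03,0.59,0,0,0,0.35],[0,0.03,0.59,0,0,0,0.35]]
  ]
}}

```text
time_s: 21.1
tool_pos: [0.5627, -0.3694, 0.0458]
tool_rot: [-180.0, 0.0, 35.5]
force: [-0.7, 0.3, 0.9]
grip_width: 0.0566
grasp_force: 0.0
```

Request:
{"op": "jog_arm", "data": {
  "motion": [
    [[0,0,0,0,0,0,0.9],[0,0,0,0,0,0,0.9],[0,0,0,0,0,0,0.9],[0,0,0,0,0,0,0.9],[0,0,0,0,0,0,0.9]]
  ]
}}

```text
time_s: 21.6
tool_pos: [0.5627, -0.3698, 0.0459]
tool_rot: [180.0, -0.0, 35.5]
force: [-0.4, -0.5, -0.3]
grip_width: 0.0242
grasp_force: 8.1
```

```bash
python3 -c "
from h import *
go(.53,-.23,.15,75.3)"
```

```text
t 21.6 pos [ 0.5627 -0.3698  0.0459] rpy [180.   -0.   35.5] grip 0.0242 8.1 q7 [ 50.  32. -25.  90.  15.  62. -33.]
shift [ 0.545 -1.328 -1.041] turn [ 0.     0.    -0.221]
```

The grasp is about 6 mm too high on the body, so I'll reopen, lower and grip again.

Request:
{"op": "jog_arm", "data": {
  "motion": [
    [[0,0,0,0,0,0,0.6],[0,0,0,0,0,0,0.5],[0,0,0,0,0,0,0.5],[0,0,0.05,0,0,0,0.5],[0,0,0.05,0,0,0,0.5]]
  ]
}}

```text
time_s: 22.1
tool_pos: [0.5621, -0.3693, 0.0396]
tool_rot: [-179.9, 0.0, 35.5]
force: [-1.4, -0.1, -1.0]
grip_width: 0.0426
grasp_force: 0.0
```

Request:
{"op": "jog_arm", "data": {
  "motion": [
    [[0,0,0,0,0,0,0.9],[0,0,0,0,0,0,0.9],[0,0,0,0,0,0,0.9],[0,0,0,0,0,0,0.9],[0,0,0,0,0,0,0.9]]
  ]
}}

```text
time_s: 22.6
tool_pos: [0.5627, -0.3696, 0.0407]
tool_rot: [180.0, 0.0, 35.5]
force: [-0.2, -0.3, 0.1]
grip_width: 0.0244
grasp_force: 12.0
```

```bash
python3 -c "
from h import *
go(.53,-.23,.15,75.3)"
```

```text
t 22.6 pos [ 0.5627 -0.3696  0.0407] rpy [180.    0.   35.5] grip 0.0244 12.0 q7 [ 50.  32. -25.  90.  15.  61. -34.]
shift [ 0.544 -1.326 -1.094] turn [ 0.     0.    -0.221]
```

Request:
{"op": "jog_arm", "data": {
  "motion": [
    [[0,0,-0.3,0,0,0,0.9],[0,0,-0.7,0,0,0,0.9],[0,0,-1,0,0,0,0.9],[0,0,-1,0,0,0,0.9]]
  ]
}}

```text
time_s: 23.0
tool_pos: [0.5657, -0.3709, 0.1465]
tool_rot: [179.5, -0.2, 35.5]
force: [1.6, -0.8, 0.7]
grip_width: 0.0243
grasp_force: 12.0
```

Request:
{"op": "jog_arm", "data": {
  "motion": [
    [[0.2,-0.4,-0.1,0,0,-0.22,0.9],[0.4,-1,-0.1,0,0,-0.22,0.9],[0.4,-1,-0.1,0,0,-0.22,0.9],[0.4,-1,-0.1,0,0,-0.22,0.9],[0.4,-1,-0.1,0,0,-0.22,0.9]]
  ]
}}

```text
time_s: 23.5
tool_pos: [0.5367, -0.264, 0.1502]
tool_rot: [-180.0, 0.0, 75.5]
force: [-0.3, -1.4, 0.1]
grip_width: 0.0245
grasp_force: 12.0
```

```bash
python3 -c "
from h import *
go(.5101,-.0414,.145,75.3)"
```

```text
t 23.5 pos [ 0.5367 -0.264   0.1502] rpy [-180.     0.    75.5] grip 0.0245 12.0 q7 [ 53.  19. -36.  96.  12.  69.   0.]
shift [ 2.088 -0.816  0.051] turn [-0.     0.     0.001]
```

Request:
{"op": "jog_arm", "data": {
  "motion": [
    [[0.5,-0.2,0,0,0,0,0.9],[1,-0.4,0,0,0,0,0.9],[1,-0.4,0,0,0,0,0.9]]
  ]
}}

```text
time_s: 23.8
tool_pos: [0.5238, -0.1503, 0.1502]
tool_rot: [-179.9, -0.1, 75.6]
force: [0.4, 0.1, -0.5]
grip_width: 0.0242
grasp_force: 12.0
```

Request:
{"op": "jog_arm", "data": {
  "motion": [
    [[0.5,-0.2,0,0,0,0,0.9],[1,-0.4,0,0,0,0,0.9],[1,-0.4,0,0,0,0,0.9],[1,-0.4,0,0,0,0,0.9]]
  ]
}}

```text
time_s: 24.2
tool_pos: [0.511, -0.0491, 0.1504]
tool_rot: [180.0, 0.0, 75.4]
force: [-0.4, -0.4, -0.4]
grip_width: 0.0245
grasp_force: 12.0
```

```bash
python3 -c "
from h import *
go(.5101,-.0414,.08,75.3)"
```

```text
t 24.2 pos [ 0.511  -0.0491  0.1504] rpy [180.    0.   75.4] grip 0.0245 12.0 q7 [ 43.   9. -44. 107.   7.  66. -17.]
shift [ 0.073 -0.029  0.704] turn [0. 0. 0.]
```

Request:
{"op": "jog_arm", "data": {
  "motion": [
    [[0.07,-0.03,0.2,0,0,0,0.9],[0.07,-0.03,0.5,0,0,0,0.9],[0.07,-0.03,0.7,0,0,0,0.9],[0.07,-0.03,0.7,0,0,0,0.9],[0.07,-0.03,0.7,0,0,0,0.9]]
  ]
}}

```text
time_s: 24.7
tool_pos: [0.5104, -0.045, 0.0805]
tool_rot: [-180.0, 0.0, 75.0]
force: [0.0, 0.9, -0.2]
grip_width: 0.0244
grasp_force: 12.0
```

```bash
python3 -c "
from h import *
go(.5101,-.0414,.0447,75.3)"
```

```text
t 24.7 pos [ 0.5104 -0.045   0.0805] rpy [-180.    0.   75.] grip 0.0244 12.0 q7 [ 41.  14. -43. 111.  11.  59. -22.]
shift [ 0.034 -0.012  0.358] turn [-0.     0.    -0.002]
```

Request:
{"op": "jog_arm", "data": {
  "motion": [
    [[0.03,-0.01,0.1,0,0,0,0.9],[0.03,-0.01,0.25,0,0,0,0.9],[0.03,-0.01,0.36,0,0,0,0.9],[0.03,-0.01,0.36,0,0,0,0.9],[0.03,-0.01,0.36,0,0,0,0.9]]
  ]
}}

```text
time_s: 25.2
tool_pos: [0.5097, -0.0403, 0.0441]
tool_rot: [-179.9, -0.0, 75.1]
force: [0.7, 0.1, -0.0]
grip_width: 0.0246
grasp_force: 12.0
```

```bash
python3 -c "
from h import *
go(.5101,-.0414,.0447,75.3)"
```

```text
t 25.2 pos [ 0.5097 -0.0403  0.0441] rpy [-179.9   -0.    75.1] grip 0.0246 12.0 q7 [ 40.  17. -42. 113.  14.  55. -24.]
shift [-0.01   0.007 -0.006] turn [-0.    -0.    -0.001]
```

Release, lift and back off to the right.

Request:
{"op": "jog_arm", "data": {
  "motion": [
    [[0,0,0,0,0,0,0.9],[0,0,0,0,0,0,0.7],[0,0,0,0,0,0,0.6],[0,0,0,0,0,0,0.4],[0,0,0,0,0,0,0.4]]
  ]
}}

```text
time_s: 25.7
tool_pos: [0.5101, -0.0405, 0.0447]
tool_rot: [180.0, 0.0, 75.1]
force: [-0.3, 0.3, -0.2]
grip_width: 0.0426
grasp_force: 0.0
```

Request:
{"op": "jog_arm", "data": {
  "motion": [
    [[0,0,-0.1,0,0,0,0.4],[0,0,-0.5,0,0,0,0.4],[0,0,-1,0,0,0,0.4],[0,0,-1,0,0,0,0.4]]
  ]
}}

```text
time_s: 26.1
tool_pos: [0.5148, -0.0401, 0.1516]
tool_rot: [179.3, -0.0, 75.1]
force: [0.8, -0.4, -0.4]
grip_width: 0.0525
grasp_force: 0.0
```

Request:
{"op": "jog_arm", "data": {
  "motion": [
    [[-1,0.2,-0.3,0,0,0,0.4],[-1,0.2,-0.3,0,0,0,0.4],[-1,0.2,-0.3,0,0,0,0.4]]
  ]
}}

```text
time_s: 26.4
tool_pos: [0.5035, -0.1499, 0.1765]
tool_rot: [179.8, 0.2, 74.6]
force: [0.6, 0.1, -0.1]
grip_width: 0.0524
grasp_force: 0.0
```

Request:
{"op": "jog_arm", "data": {
  "motion": [
    [[-1,0.2,-0.3,0,0,0,0.4],[-1,0.2,-0.3,0,0,0,0.4],[-1,0.2,-0.3,0,0,0,0.4],[-1,0.2,-0.3,0,0,0,0.4],[-1,0.2,-0.3,0,0,0,0.4]]
  ]
}}

```text
time_s: 26.9
tool_pos: [0.4975, -0.2421, 0.2043]
tool_rot: [-180.0, -0.1, 75.2]
force: [0.4, 1.0, -0.9]
grip_width: 0.0524
grasp_force: 0.0
```

```bash
python3 -c "
from h import *
p,d=env.read_camera('scene');cv2.imwrite('pics/t5.png',cv2.resize(p[120:270,140:440,::-1],None,fx=2.6,fy=2.6,interpolation=2))
p,d=env.read_camera('top');c=cloud('top',d)
for k,(x,y) in {'red':(.584,.276),'blue':(.5437,.0863),'white':(.53,.042),'yellow':(.5213,.0012),'black':(.5101,-.0414)}.items():
    s=(np.hypot(c[...,0]-x,c[...,1]-y)<.02)&(c[...,2]>.03)&(c[...,2]<.09);P=c[s];print(k,len(P),((P.max(0)+P.min(0))/2).round(3)[:2],P[:,2].max().round(3))
print(env.get_obs()['tool_pos'])"
```

```text
red 53 [0.582 0.271] 0.077
blue 48 [0.543 0.087] 0.079
white 108 [0.53  0.043] 0.074
yellow 48 [0.52  0.004] 0.073
black 47 [ 0.509 -0.041] 0.073
[ 0.49751488 -0.24159789  0.20420827]
```

View pics/t5.png

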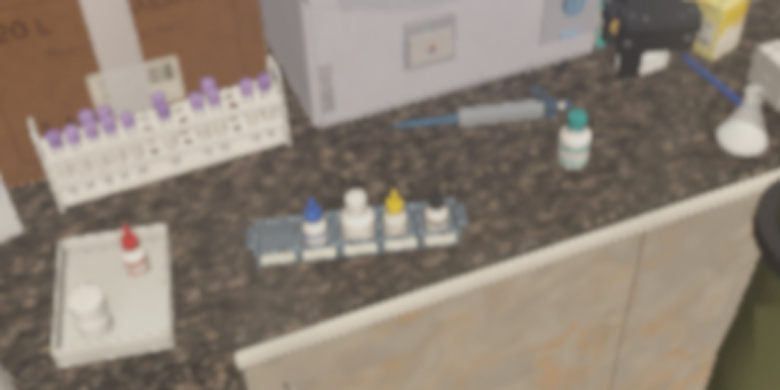

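The final view shows blue (314,222), white (357,217), yellow (396,218) and black (437,222) upright in compartments 2–5. Red stands in the tray at (134,252), the pot, teal bottle and flask are unmoved, and the gripper is clear of everything.

```bash
python3 -c "
from cell import env
print(env.sign_off())"
```

```text
the job is handed in; nothing more can be done
None
```

The job is handed in at about 27 s: red stands in the tray; blue, white, yellow and black stand upright in compartments 2 to 5; and the pot, teal-capped bottle and flask look undisturbed in the last camera view.

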